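Unclip and open the empanada press

TASK

Open the orange empanada press on the table so that it is ready for a round of dough: squeeze the two white side tabs of its front catch together so that the upper half springs free, let go of the tabs, then swing the upper half all the way back on its hinge until it rests against its stop, and let go. The press is loose and light: keep it standing flat where it is, do not drag, lift or shove it along, and leave the other things on the table alone.

Things in the scene. Friction and masses are not known exactly. Their poses are not given: they have to be found in the camera images.
- press: orange plastic empanada press standing loose on the table (0.8 to 1.1 kg with everything; it slides when pushed sideways with more than about 4 N). Lower half: disc 140 mm across, 30 mm high. Origin: centre of its underside. Its own -x axis is the front (catch and handle, roughly towards the robot), +y its left, z up. The front catch stands on a low nose 20 mm high (38 mm wide, with a 58 mm wide, 12 mm high foot under the tabs) that ends at x = -124 mm
- upper (a joint): hinge of the upper half (light orange disc 140 mm across, 15 mm thick, 0.2 kg), in rad: 0 shut, grows as its front swings up and back, 1.9 = leaning back on its stop. The hinge is stiff (0.2 N m of friction), so the upper half stays wherever it is left. While both tabs hold it, it cannot be raised more than 0.02 rad. When both tabs are squeezed far enough a sprung pin pushes it up by itself to about 0.15 rad, where it stays with the tabs let go again
- tab_left (a joint): how far the white left tab is pressed inwards, in m: 0 out, 0.008 at its end stop. It springs back when let go (3 N at first, 7 N fully in); it and the right tab must BOTH be in by more than 5 mm at the same time (8 mm to be sure) to free the upper half
- tab_right (a joint): the same for the white right tab (its inward motion is the opposite way)
- tab_left_pad (a point): middle of the outer face of the left tab: an upright white plate 28 mm long (press x), 8 mm thick, from 14 to 56 mm above the table, at (-104, +31, 36) mm in the press's frame. The two outer faces are 62 mm apart with the tabs out, 46 mm with both in. The handle runs between the tabs and rises about 30 mm there when the upper half springs up
- tab_right_pad (a point): middle of the outer face of the right tab, at (-104, -31, 36) mm in the press's frame
- handle (a point): point on the upper half's handle, a straight light orange tongue 20 mm wide (press y) and 10 mm thick that sticks out to the front; the point lies on its centre line 10 mm behind its front end, 215 mm from the hinge axis and 10 mm above it when shut. The front 26 mm of the tongue stand out past the nose, clear of the tabs, and can be pinched by its sides. The point turns with the upper half: its x axis points along the tongue to the hinge
- inside (a point): centre of the flat inner face of the upper half (the face that is underneath when shut), 75 mm from the hinge axis; when the upper half stands up, this face looks to the front and is the one to push back
- hinge (a point): middle of the hinge axis, at (75, 0, 34) mm in the press's frame; the axis is the press's y
- ramekin: white ceramic ramekin, 90 mm across, 50 mm high, to the left of the press; origin under its centre
- measuring_cup: glass measuring cup with a handle, 86 mm across, 105 mm high, to the right of the press; origin under its centre
- pie_tin: round aluminium pie tin, 220 mm across, 32 mm high; origin under its centre
- oil_bottle: green glass oil bottle, 66 mm across, 230 mm high; origin under its centre
- flour_jar: glass storage jar, 90 mm across, 140 mm high; origin under its centre
- spoon: wooden spoon 260 mm long, lying on the table; origin under its middle
Mind the look-alikes: they are no part of the job. Of the things that look like the press, the smallest one is meant.

How it is judged:
On the way, in this order (a step that is already met when the one before it is completed fails the run):
1. both tabs are squeezed in together by more than 5 mm each (value of joint each of tab_left, tab_right above 0.005 m), for 0.1 s.
2. the tabs are let go again and the upper half is free, raised by more than 0.1 rad (value of joint upper above 0.1 rad and value of joint each of tab_left, tab_right below 0.002 m), for 0.1 s.
At the end, for the whole second after the job is handed in: The upper half is swung back past 1.78 rad (its stop is at 1.9), both tabs are out (under 2 mm in), and the press stands flat (within 0.05 rad), at rest, within 25 mm of where it stood; ramekin and measuring cup stand upright (value of joint upper above 1.78 rad and value of joint each of tab_left, tab_right below 0.002 m and angle between press's own z axis and vertical below 0.05 rad and height (world z) of press below 0.005 m and distance of press from where it was at the start of the episode below 0.025 m and linear speed of press below 0.02 m/s and angle between each of ramekin, measuring_cup's own z axis and vertical below 0.1 rad); the robot touches nothing.
It fails at once if the press is shoved or lifted more than 25 mm from its place (distance of press from where it was at the start of the episode above 0.025 m).
It fails at once if the press is tipped by more than 0.25 rad (angle between press's own z axis and vertical above 0.25 rad).
It fails at once if another thing on the table is moved by more than 30 mm (distance of any of ramekin, measuring_cup, pie_tin, oil_bottle, flour_jar, spoon from where it was at the start of the episode above 0.03 m).
It also fails if it takes over 64 s, if anything falls off the work surface, if the arm or the gripper's body presses on something with over 40 N, if the wrist force passes 120 N, or if a joint passes its speed limit or range.

ROBOT

A 6-joint arm with a two-finger parallel gripper is mounted at the origin on the work surface. World frame = base frame: x ahead of the robot, y to its left, z up, the work surface at z = 0. Lengths are in m, angles in rad, forces in N, time in s.
With the tool pointing down it reaches from about 0.275 to 0.725 m from the base axis. Payload 5.6 kg.
Tool frame: the origin (TCP) lies at the very end of the fingers, on their centre line; the grasp point (between the pads) lies ctrl.hold_point_z behind it (ctrl.hold_point_z is the distance from the TCP to the grasp point, in m); x points along the fingers, z is the direction in which the jaws open and shut, and the axes are right-handed (so a half turn about x gives the same grasp; the last joint's range is limited). The gripper opens to 85 mm and grips with 20 to 120 N. Pads are 22 mm wide; open, the fingers measure 114 mm over their backs; the gripper's body (76 mm by 85 mm) begins 54 mm behind the grasp point. The pads swing forward as they close: fully open they stand 13 mm farther back than shut.
Start: joints at [1.433, 0.255, 0.108, 0, -1.424, -0.285], TCP at [0.226, 0.502, 0.231] pointing down, gripper open.
Joint ranges: [-2.95, 2.95], [-1.21, 1.97], [-1.09, 1.5], [-2.87, 1.71], [-2.94, -0.07], [-3.05, 3.05]. Speed limits (rad/s): [2.57, 2.57, 3.14, 3.14, 3.14, 3.14].

INTERFACE

Orientations are given as a unit quaternion [w, x, y, z].
In Python, from cell import ctrl gives the robot as it stands. Calls block until the motion is done:
- ctrl.movep(position, orientation): joint-space move of the TCP to a pose.
- ctrl.move_l(position, ori=None, rate=0.15, force_limit=None): straight line of the TCP; ori=None keeps the orientation; rate is the mean speed in m/s. With force_limit (N) it stops when the force on the tool has changed by that much, and returns True; else False.
- ctrl.move_joints(angles): joint-space move.
- ctrl.gripper_to(opening): finger opening in m; the grip force is fixed at half the most; returns when the fingers have stopped.
- ctrl.hold(seconds).
- ctrl.inverse_kinematics(position, orientation): joint angles nearest the present ones, or None.
- ctrl.get_obs(): the state.
- ctrl.camera(name): name is "scene" or "top"; returns a dict with "frame" (420x560x3 uint8, red, green, blue), "depth" (420x560 float32, m along the optical axis (not along the pixel's ray), 0 where there is no reading), "fx", "fy", "cx", "cy" (pixels), "extrinsics" (4x4, takes a point from world to camera coordinates). Camera axes: x right, y up, looking along -z (the intrinsics and any distortion apply to the point x, -y, -z); pixel columns grow to the right and rows downward; lengths in m; the calibration is good to about 2 mm. A picture is of the moment at which its call begins.
A pose or a line that the arm cannot do raises ctrl.PlanningError and nothing moves.
- ctrl.job_done(): hands the job in, once; it reports no verdict.
The state is a dict: "t": time; "joint_positions": joint angles; "dq": joint speeds; "joint_torque": joint torques, N m; "eef_pos": TCP position; "ee_rot": TCP orientation; "wrist_force": force on the tool from outside, world axes, zero at the start; "torque": the same for the moment, N m; "gripper_width": finger opening in m.
Only numpy, scipy, OpenCV 4.12 (cv2) and the standard library are available. Lean on these libraries where they do the work, as an engineer would, in place of code of your own. Each camera call takes 0.05 s, during which the arm holds its last target. There are 200 camera calls.

## Working session

There is one attempt and no reset: what is moved stays moved. The work goes in short steps, each a Python script; the robot and the scene stay as the last script left them, time stands still between calls to the robot, and variables do not carry over. Pictures are saved under pics/ and viewed, about 8 in all and at most 12, crops included, and the job is handed in when it is done.

```bash
ls; mkdir -p pics
cat > h.py <<'E'
import numpy as np, cv2
from cell import ctrl
def shot(n):
    c=ctrl.camera(n); np.savez('/tmp/'+n,**c); return c
def load(n): return dict(np.load('/tmp/'+n+'.npz'))
def cloud(c):
    h,w=c['depth'].shape; v,u=np.mgrid[:h,:w]; d=c['depth']
    p=np.stack([(u-c['cx'])/c['fx']*d,-(v-c['cy'])/c['fy']*d,-d,np.ones_like(d)],-1)
    q=p@np.linalg.inv(c['extrinsics']).T
    q[d==0]=np.nan
    return q[...,:3]
E
python3 - <<'E'
from h import *
for n in('scene','top'):
    c=shot(n); cv2.imwrite(f'pics/{n}0.png',c['frame'][...,::-1]); print(c['extrinsics'].round(3),c['fx'],c.keys())
print(ctrl.get_obs(),ctrl.hold_point_z)
E
```

```text
pics
[[-0.556  0.831 -0.02   0.308]
 [-0.56  -0.356  0.748  0.209]
 [ 0.614  0.427  0.663 -1.948]
 [ 0.     0.     0.     1.   ]] 489.0623864138412 dict_keys(['frame', 'depth', 'fx', 'fy', 'cx', 'cy', 'extrinsics'])
[[-0.134 -0.991 -0.004  0.022]
 [ 0.97  -0.132  0.203 -0.496]
 [-0.202  0.024  0.979 -1.102]
 [ 0.     0.     0.     1.   ]] 396.45111722355074 dict_keys(['frame', 'depth', 'fx', 'fy', 'cx', 'cy', 'extrinsics'])
{'t': 0.1, 'joint_positions': array([ 1.43261144e+00,  2.55709654e-01,  1.07140912e-01, -4.09156838e-04,
       -1.42389680e+00, -2.84562612e-01]), 'dq': array([-0.00026837, -0.00142178,  0.00439294,  0.00187828, -0.00049288,
        0.00069187]), 'joint_torque': array([-2.30654587e-03, -3.87603199e+01,  2.38473594e+01,  5.37795871e+00,
       -3.80931480e-03,  7.66067700e-06]), 'eef_pos': array([0.22544004, 0.50119694, 0.23047946]), 'ee_rot': array([-0.38430535, -0.59329082, -0.38359896,  0.59427876]), 'wrist_force': array([ 0.58795282,  0.70028842, -0.02769154]), 'torque': array([0.02075256, 0.03205446, 0.03247278]), 'gripper_width': 0.08502726408177678} 0.0187
```

View pics/top0.png

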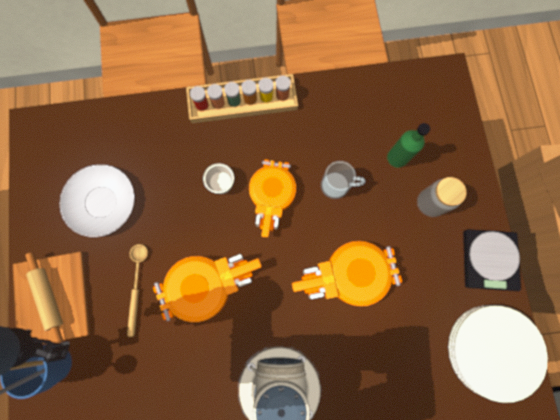

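View pics/scene0.png

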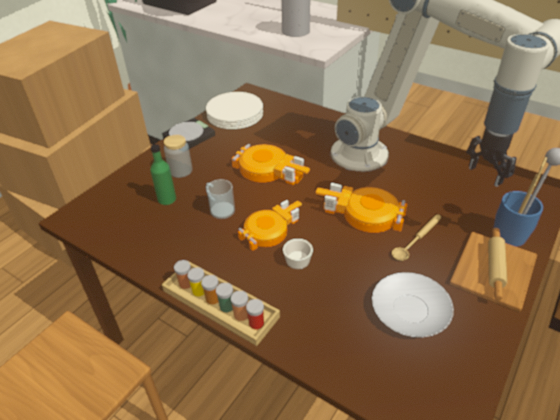

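The top view shows three look-alike presses at pixels (272,188), (195,288) and (360,272). The one at (272,188) looks smallest. It stands between the ramekin (219,179) and the cup (338,180), and its handle points at the robot, so it fits the description. I'll confirm that in a crop and measure it.

Run:
```python
from h import *
c=load('top'); q=cloud(c); f=c['frame']
u0,v0,u1,v1=195,145,375,250
im=cv2.resize(f[v0:v1,u0:u1],None,fx=4.4,fy=4.4,interpolation=cv2.INTER_CUBIC)
cv2.imwrite('pics/crop1.png',im[...,::-1])
hsv=cv2.cvtColor(f,cv2.COLOR_RGB2HSV)
org=(hsv[...,0]>8)&(hsv[...,0]<28)&(hsv[...,1]>170)&(hsv[...,2]>150)
for (u,v) in((272,188),(195,288),(360,272)):
    m=org&(q[...,2]>.035)&(q[...,2]<.12)&(np.hypot(*(q-q[v,u])[...,:2].transpose(2,0,1))<.3)
    n,l=cv2.connectedComponents(m.astype(np.uint8)); m=l==l[v,u]
    p=q[m]; 
    print((u,v),q[v,u].round(3),'top comp',m.sum(),np.percentile(p,[1,50,99],axis=0).round(3).tolist())
print('table',q[250,300],q[230,320])
for n,uv in dict(ram=(219,179),cup=(338,180)).items(): print(n,q[uv[1],uv[0]])
s=load('scene'); qs=cloud(s)
print('scene same press',qs[228,266].round(3))
def row(name,v,us): print(name,v,[(u,*(q[v,u]*1000).round().astype(int)) for u in us])
for v in range(196,240,2): row('r',v,range(254,286,2)) if v in(216,222,226,232) else None
```

```text
(272, 188) [ 0.558 -0.056  0.046] top comp 1971 [[0.425, -0.121, 0.037], [0.55, -0.051, 0.046], [0.631, 0.007, 0.053]]
(195, 288) [0.3   0.194 0.062] top comp 4023 [[0.216, 0.019, 0.045], [0.304, 0.185, 0.06], [0.382, 0.292, 0.067]]
(360, 272) [ 0.282 -0.266  0.06 ] top comp 3947 [[0.196, -0.362, 0.046], [0.275, -0.254, 0.06], [0.363, -0.084, 0.067]]
table [ 0.37037339 -0.11420731 -0.00050908] [ 0.42163159 -0.18254229  0.00056036]
ram [0.61942287 0.10075813 0.00449921]
cup [ 0.56778552 -0.2620213   0.00134052]
scene same press [ 0.582 -0.038  0.043]
r 216 [(254, np.int64(491), np.int64(9), np.int64(2)), (256, np.int64(489), np.int64(3), np.int64(5)), (258, np.int64(477), np.int64(-4), np.int64(61)), (260, np.int64(481), np.int64(-10), np.int64(38)), (262, np.int64(481), np.int64(-15), np.int64(33)), (264, np.int64(483), np.int64(-21), np.int64(19)), (266, np.int64(476), np.int64(-27), np.int64(50)), (268, np.int64(476), np.int64(-33), np.int64(49)), (270, np.int64(475), np.int64(-39), np.int64(49)), (272, np.int64(479), np.int64(-45), np.int64(23)), (274, np.int64(475), np.int64(-50)
[... 2003 characters left out ...]
258, np.int64(440), np.int64(3), np.int64(3)), (260, np.int64(440), np.int64(-3), np.int64(1)), (262, np.int64(431), np.int64(-9), np.int64(51)), (264, np.int64(431), np.int64(-15), np.int64(50)), (266, np.int64(430), np.int64(-21), np.int64(53)), (268, np.int64(429), np.int64(-27), np.int64(49)), (270, np.int64(436), np.int64(-33), np.int64(-2)), (272, np.int64(436), np.int64(-39), np.int64(-4)), (274, np.int64(434), np.int64(-45), np.int64(4)), (276, np.int64(433), np.int64(-51), np.int64(0)), (278, np.int64(432), np.int64(-57), np.int64(3)), (280, np.int64(432), np.int64(-63), np.int64(2)), (282, np.int64(431), np.int64(-69), np.int64(0)), (284, np.int64(430), np.int64(-75), np.int64(2))]
```

View pics/crop1.png

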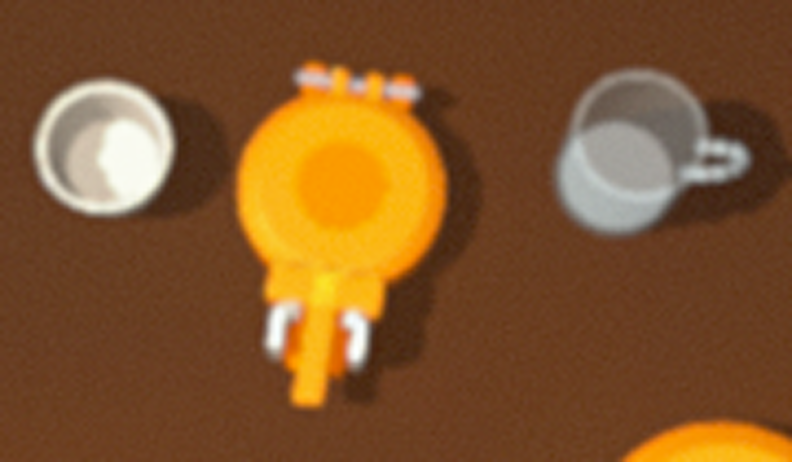

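The crop confirms it. This press is 0.13–0.14 m across with its top at 46 mm, while the other two tops are at about 61 mm. Its tabs are at crop (280,330) and (358,340), and the handle tip is at (308,400). Next I'll fit its pose.

```bash
cat > fit.py <<'E'
from h import *
from scipy.optimize import minimize
def pts(n):
    c=load(n); q=cloud(c); f=c['frame']; hsv=cv2.cvtColor(f,cv2.COLOR_RGB2HSV)
    org=(hsv[...,0]>8)&(hsv[...,0]<32)&(hsv[...,1]>150)&(hsv[...,2]>120)
    wh=(hsv[...,1]<110)&(hsv[...,2]>130)
    return q,org,wh
if __name__=='__main__':
  for n in('top','scene'):
    q,org,wh=pts(n)
    near=(abs(q[...,0]-.53)<.13)&(q[...,1]>-.135)&(q[...,1]<.025)
    z=q[...,2]
    D=q[near&org&(z>.038)&(z<.052)&(q[...,0]>.5)&(q[...,0]<.615)]
    # smallest-shift circle R=70 covering disc points
    def cost(p):
        r=np.hypot(D[:,0]-p[0],D[:,1]-p[1]); return np.sum(np.maximum(r-.070,0)**1)
    hull=cv2.minEnclosingCircle(D[:,:2].astype(np.float32)*1000)
    H=q[near&org&(z>.042)&(z<.058)&(q[...,0]<.47)]
    W=q[near&wh&(z>.035)&(z<.07)&(q[...,0]<.5)&(q[...,0]>.42)]
    ym=np.median(H[:,1]); l,r=W[W[:,1]>ym],W[W[:,1]<ym]
    print(n,len(D),'circle',hull,'disc mean',D.mean(0).round(4))
    vx,vy,x0,y0=cv2.fitLine(H[:,:2].astype(np.float32),cv2.DIST_HUBER,0,.01,.01).ravel()
    print(' handle n',len(H),'mean',H.mean(0).round(4),'dir',np.degrees(np.arctan2(vy/vx,1)),'tip',H[H[:,0].argmin()])
    print(' tabs',len(l),l.mean(0).round(4),len(r),r.mean(0).round(4), 'range',np.ptp(W,axis=0).round(3))
    pc=np.array(hull[0])/1000; d=pc-H.mean(0)[:2]; print(' yaw via centre',np.degrees(np.arctan2(d[1],d[0])))
E
python3 fit.py
```

```text
top 1488 circle ((553.3512573242188, -55.5140266418457), 75.4721908569336) disc mean [ 0.5573 -0.0566  0.0458]
 handle n 131 mean [ 0.4435 -0.0231  0.0497] dir -17.511017 tip [ 0.41585031 -0.02182366  0.04587128]
 tabs 40 [ 0.4701 -0.0035  0.0506] 43 [ 0.4586 -0.0534  0.0501] range [0.048 0.065 0.026]
 yaw via centre -16.4446099907359
scene 871 circle ((557.97216796875, -50.3125114440918), 76.94732666015625) disc mean [ 0.5624 -0.049   0.0461]
 handle n 64 mean [ 0.4452 -0.0191  0.05  ] dir -18.910173 tip [ 0.42118131 -0.01752569  0.04987428]
 tabs 44 [0.4744 0.0008 0.0492] 53 [ 0.4601 -0.0494  0.0494] range [0.043 0.068 0.027]
 yaw via centre -15.485499416294413
```

```bash
cat > fit2.py <<'E'
from h import *
from fit import pts
from scipy.optimize import minimize
S=4
def T(p,P):
    c,s=np.cos(p[2]),np.sin(p[2]); return np.c_[P[:,0]*c-P[:,1]*s+p[0],P[:,0]*s+P[:,1]*c+p[1],P[:,2]]
def proj(c,X):
    x=np.c_[X,np.ones(len(X))]@c['extrinsics'].T
    return np.c_[c['fx']*x[:,0]/-x[:,2]+c['cx'],c['fy']*x[:,1]/x[:,2]+c['cy']]
def box(a,b): return np.array([[x,y,z] for x in(a[0],b[0]) for y in(a[1],b[1]) for z in(a[2],b[2])])
th=np.linspace(0,6.283,60)
cyl=np.vstack([np.c_[.07*np.cos(th),.07*np.sin(th),0*th+z] for z in(0,.045)])
han=box((-.15,-.01,.039),(-.06,.01,.049)); nose=box((-.124,-.031,0),(-.06,.031,.056)); hin=box((.06,-.06,0),(.11,.06,.06))
def draw(c,p,o,n):
    m=np.zeros((n*S,n*S),np.uint8); ig=m.copy()
    f=lambda M,P: cv2.fillConvexPoly(M,cv2.convexHull(((proj(c,T(p,P))-o+.5)*S).round().astype(np.int32)),1)
    f(m,cyl);f(m,han);f(ig,nose);f(ig,hin); 
    f(h:=np.zeros_like(m),han); ig[(h>0)]=0
    return m,ig
def fit(n):
    c=load(n);q,org,wh=pts(n); o=(proj(c,np.array([[.54,-.05,.03]]))[0]-60).round(); N=120
    r=org[int(o[1]):int(o[1])+N,int(o[0]):int(o[0])+N].astype(np.float32)
    r=(cv2.resize(r,None,fx=S,fy=S,interpolation=cv2.INTER_LINEAR)>.5)
    def cost(p):
        m,ig=draw(c,p,o,N); return np.sum((m!=r)&(ig==0)&(cv2.dilate(m,np.ones((41,41)))>0))/S/S
    best=min((minimize(cost,[.558,-.053,y],method='Nelder-Mead',options=dict(initial_simplex=[[.558,-.053,y],[.568,-.053,y],[.558,-.043,y],[.558,-.053,y+.08]])) for y in(-.33,-.28,-.24)),key=lambda s:s.fun)
    return best
if __name__=='__main__':
    for n in('top','scene'): b=fit(n); print(n,b.x.round(4),np.degrees(b.x[2]).round(1),b.fun)
E
cat > geo.py <<'E'
import numpy as np
from scipy.spatial.transform import Rotation as R
from h import ctrl
P=np.array([.560,-.0525]); YAW=-.28
def W(x,y,z):
    c,s=np.cos(YAW),np.sin(YAW); return np.array([P[0]+c*x-s*y,P[1]+s*x+c*y,z])
def ori(alpha,sg=1):   # tool pitched alpha below the press's +x; jaws along press y
    d=np.array([np.cos(alpha),0,-np.sin(alpha)]); z=np.array([0,sg,0.]); 
    M=R.from_euler('z',YAW).as_matrix()@np.c_[d,np.cross(z,d),z]
    return np.roll(R.from_matrix(M).as_quat(),1)
def hpt(th,s=.215,h=.010):  # upper half's frame: s from hinge, h above axis
    return np.array([.075-s*np.cos(th)+h*np.sin(th),.034+s*np.sin(th)+h*np.cos(th)])
def tcp(th,alpha,s=.215,h=.010,back=ctrl.hold_point_z):
    x,z=hpt(th,s,h); return W(x+back*np.cos(alpha),0,z-back*np.sin(alpha))
E
python3 - <<'E'
import subprocess; print(subprocess.run(['python3','fit2.py'],capture_output=True,text=True))
from geo import *
f=lambda p,o:(lambda j:None if j is None else np.round(j,2).tolist())(ctrl.inverse_kinematics(p,o))
for sg in(1,-1):
    print(sg,'squeeze',f(W(-.104,0,.022),ori(np.pi/2,sg)),f(W(-.104,0,.15),ori(np.pi/2,sg)))
    for a0 in(.7,.87,1.05):
        print(a0,[f(tcp(t,a0+t-.15),ori(a0+t-.15,sg)) for t in(.15,.6,1.0,1.3)])
    for a in(.2,.5,.8): print('push',a,[f(tcp(t,a,.19,0,0),ori(a,sg)) for t in(1.1,1.5,1.95)])
E
```

```text
CompletedProcess(args=['python3', 'fit2.py'], returncode=0, stdout='top [ 0.561  -0.054  -0.2858] -16.4 102.375\nscene [ 0.562  -0.0536 -0.2398] -13.7 52.0\n', stderr='')
1 squeeze [0.29, 0.26, -0.47, -0.0, -0.84, -2.14] [0.29, 0.12, -0.27, 0.0, -1.18, -2.14]
0.7 [[-0.46, -0.08, -1.0, -2.57, -0.25, 1.13], [0.47, -0.11, -0.77, 0.47, -0.65, -2.66], [0.22, 0.21, -0.03, 0.01, -1.31, -2.07], [0.1, 0.53, 0.52, -0.11, -1.81, -1.96]]
0.87 [None, [0.4, -0.02, -0.54, 0.21, -0.86, -2.37], [0.17, 0.33, 0.15, -0.06, -1.53, -2.01], [0.07, 0.66, 0.71, -0.17, -2.04, -1.96]]
1.05 [None, [0.31, 0.09, -0.33, 0.04, -1.08, -2.18], [0.13, 0.45, 0.32, -0.13, -1.74, -1.98], [0.04, 0.8, 0.91, -0.25, -2.28, -2.0]]
push 0.2 [None, None, None]
push 0.5 [None, None, None]
push 0.8 [None, [0.02, -0.02, -0.83, 1.53, -0.21, 2.97], None]
-1 squeeze [0.29, 0.26, -0.47, 0.0, -0.84, 1.0] [0.29, 0.12, -0.27, 0.0, -1.18, 1.0]
0.7 [[-0.46, -0.08, -1.0, -2.57, -0.25, -2.01], [0.47, -0.11, -0.77, 0.47, -0.65, 0.48], [0.22, 0.21, -0.03, 0.01, -1.31, 1.07], [0.1, 0.53, 0.52, -0.11, -1.81, 1.18]]
0.87 [None, [0.4, -0.02, -0.54, 0.21, -0.86, 0.77], [0.17, 0.33, 0.15, -0.06, -1.53, 1.13], [0.07, 0.66, 0.71, -0.17, -2.04, 1.18]]
1.05 [None, [0.31, 0.09, -0.33, 0.04, -1.08, 0.96], [0.13, 0.45, 0.32, -0.13, -1.74, 1.16], [0.04, 0.8, 0.91, -0.25, -2.28, 1.14]]
push 0.2 [None, None, None]
push 0.5 [None, None, None]
push 0.8 [None, [0.02, -0.02, -0.83, 1.53, -0.21, -0.18], None]
```

Both cameras agree on the press pose, about (0.561, -0.054) with yaw near -0.275. I'll check that the arm can reach the lift and push paths, then move above the tabs.

```bash
sed -i 's/^P=.*/P=np.array([.561,-.0538]); YAW=-.275/' geo.py
python3 - <<'E'
from geo import *
f=lambda p,o:(lambda j:None if j is None else np.round(j,2).tolist())(ctrl.inverse_kinematics(p,o))
for a0 in(1.1,1.2,1.3,1.45): print(a0,[f(tcp(t,a0+t-.15),ori(a0+t-.15,-1)) for t in(.15,.4,.7,1.0,1.2)])
for a in(1.3,1.57,1.8): print('push',a,[f(W(x,0,.205),ori(a,-1)) for x in(-.08,.03,.1,.125,.14)])
ctrl.movep(W(-.104,0,.16),ori(np.pi/2,-1)); ctrl.move_l(W(-.104,0,.075),rate=.1)
o=ctrl.get_obs();print(o['t'],o['eef_pos'])
c=shot('top');s=shot('scene')
a=cv2.resize(c['frame'][150:250,205:325],None,fx=3.3,fy=3.3,interpolation=cv2.INTER_CUBIC)
b=cv2.resize(s['frame'][165:265,210:330],None,fx=3.3,fy=3.3,interpolation=cv2.INTER_CUBIC)
cv2.imwrite('pics/p4.png',np.hstack([a,b])[...,::-1])
E
```

```text
1.1 [None, [0.41, -0.01, -0.62, 0.2, -0.79, 0.75], [0.23, 0.21, -0.12, -0.04, -1.31, 1.08], [0.11, 0.49, 0.37, -0.14, -1.8, 1.17], [0.06, 0.71, 0.75, -0.22, -2.15, 1.17]]
1.2 [[0.46, -0.04, -1.0, 0.65, -0.42, 0.26], [0.36, 0.06, -0.5, 0.09, -0.92, 0.88], [0.2, 0.27, -0.03, -0.08, -1.43, 1.11], [0.09, 0.55, 0.46, -0.18, -1.92, 1.18], [0.05, 0.78, 0.85, -0.26, -2.27, 1.15]]
1.3 [[0.46, 0.0, -0.83, 0.35, -0.56, 0.56], [0.31, 0.12, -0.39, 0.01, -1.04, 0.97], [0.17, 0.34, 0.06, -0.12, -1.54, 1.14], [0.08, 0.62, 0.55, -0.21, -2.03, 1.18], [0.03, 0.85, 0.95, -0.32, -2.4, 1.11]]
1.45 [[0.39, 0.09, -0.63, 0.11, -0.76, 0.83], [0.25, 0.22, -0.25, -0.07, -1.22, 1.07], [0.13, 0.44, 0.19, -0.17, -1.71, 1.17], [0.06, 0.72, 0.67, -0.27, -2.2, 1.16], [0.01, 0.95, 1.1, -0.44, -2.58, 1.02]]
push 1.3 [[0.38, -0.05, -0.41, 0.2, -1.0, 0.82], [0.24, 0.17, -0.16, 0.16, -1.01, 0.99], [0.18, 0.3, 0.02, 0.14, -1.05, 1.07], [0.16, 0.35, 0.09, 0.13, -1.07, 1.09], [0.15, 0.38, 0.14, 0.12, -1.08, 1.1]]
push 1.57 [[0.26, 0.14, -0.11, 0.0, -1.33, 1.04], [0.16, 0.35, 0.17, 0.0, -1.39, 1.14], [0.11, 0.49, 0.39, 0.0, -1.47, 1.18], [0.1, 0.54, 0.48, 0.0, -1.5, 1.2], [0.09, 0.58, 0.53, 0.0, -1.53, 1.21]]
push 1.8 [[0.18, 0.3, 0.12, -0.1, -1.59, 1.13], [0.1, 0.52, 0.44, -0.09, -1.71, 1.19], [0.07, 0.68, 0.72, -0.08, -1.83, 1.21], [0.06, 0.74, 0.84, -0.08, -1.88, 1.22], [0.05, 0.79, 0.92, -0.08, -1.92, 1.23]]
3.1917 [ 0.46143608 -0.02544728  0.07557334]Traceback (most recent call last):
  File "<stdin>", line 7, in <module>
NameError: name 'shot' is not defined
```

All paths are reachable, and the arm is above the tabs. I'll take the check picture that failed to save.

```bash
cat > look.py <<'E'
from h import *
import sys
def look(name,tu=205,tv=150,su=210,sv=165):
    c=shot('top');s=shot('scene')
    g=lambda f,u,v:cv2.resize(f[v:v+110,u:u+120],None,fx=3.3,fy=3.3,interpolation=cv2.INTER_CUBIC)
    cv2.imwrite(f'pics/{name}.png',np.hstack([g(c['frame'],tu,tv),g(s['frame'],su,sv)])[...,::-1])
if __name__=='__main__': look(sys.argv[1])
E
python3 look.py p4
```

```text
(no output)
```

View pics/p4.png

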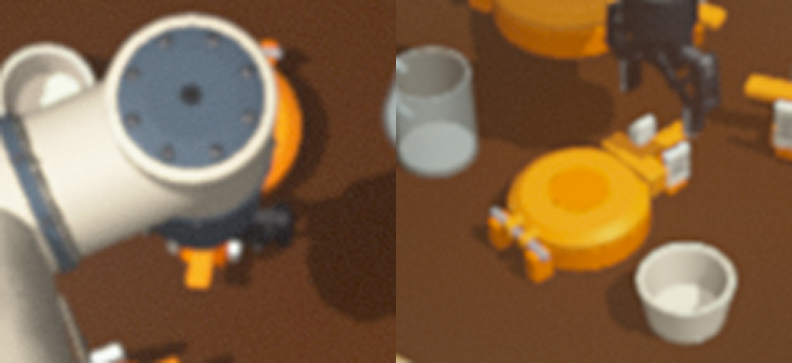

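In the scene view the fingertips are at (690,130) and (627,85), either side of the tabs at (678,165) and (642,130). I'll descend with a force guard and squeeze.

Run:
```python
from geo import *
from look import look
hit=ctrl.move_l(W(-.104,0,.024),rate=.05,force_limit=4)
o=ctrl.get_obs();print(hit,o['eef_pos'],o['wrist_force'])
if not hit:
    for w in (.06,.053,.045):
        ctrl.gripper_to(w); o=ctrl.get_obs();print(o['t'],o['gripper_width'],o['wrist_force'].round(2))
    ctrl.hold(.4); look('p5')
```

```text
False [ 0.46120513 -0.02551132  0.02431323] [-0.69943895  0.32148099  0.93747159]
4.8333 0.059843432346895764 [-2.33 -0.51  5.72]
5.075 0.05293297031828417 [-2.59  0.77  6.17]
5.325 0.04491158503436996 [-2.46 -1.27 10.36]
```

View pics/p5.png

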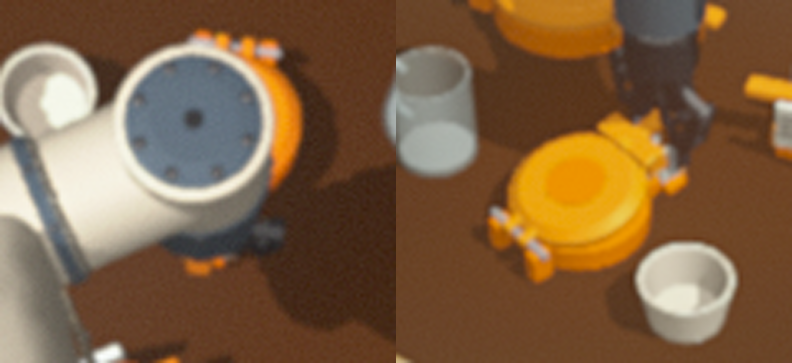

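The upper half has sprung up: there's a gap at (600,235) and the handle is raised. Now I'll let go of the tabs and back off upward.

Run:
```python
from geo import *
from look import look
ctrl.gripper_to(.085); ctrl.hold(.3); o=ctrl.get_obs();print(o['t'],o['gripper_width'],o['wrist_force'].round(2))
print(ctrl.move_l(W(-.104,0,.18),rate=.1,force_limit=5))
ctrl.movep(W(-.23,0.0,.22),ori(1.4,-1))
o=ctrl.get_obs();print(o['t'],o['eef_pos'],o['wrist_force'].round(2)); look('p6')
from h import *
q=cloud(load('scene')); 
import fit
q,org,wh=fit.pts('scene')
m=org&(q[...,2]>.06)&(q[...,2]<.1)&(abs(q[...,0]-.45)<.06)&(abs(q[...,1]+.02)<.06)
H=q[m]; print(m.sum(),H.mean(0),H[H[:,0].argmin()])
c,s=np.cos(YAW),np.sin(YAW); L=(H[:,:2]-P)@np.array([[c,-s],[s,c]]); print(np.percentile(L,[2,50,98],axis=0).round(4),np.polyfit(L[:,0],H[:,2],1))
```

```text
6.6 0.08503960990775138 [-0.73 -0.17  0.04]
False
8.9083 [0.33929627 0.00890055 0.22028617] [ 0.05 -0.46  0.46]
229 [ 0.48024998 -0.03139499  0.07697875] [ 0.42604957 -0.01852718  0.0884289 ]
[[-0.1363 -0.0368]
 [-0.0734  0.0011]
 [-0.0496  0.037 ]] [-0.19204098  0.06088574]
```

View pics/p6.png

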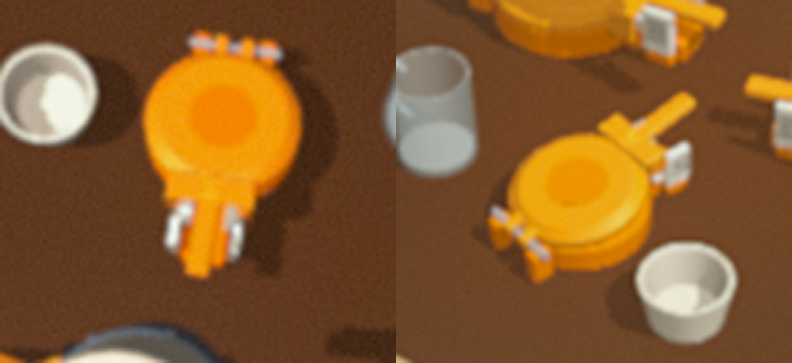

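Upper half free, tabs out, press in place. I'll check the handle's lateral centre in both cameras, then pinch it.

Run:
```python
from h import *; from geo import *; import fit
c,s=np.cos(YAW),np.sin(YAW)
for n in('top','scene'):
    q,org,wh=fit.pts(n); L=np.dstack([(q[...,:2]-P)@np.array([[c,-s],[s,c]]),q[...,2]])
    H=L[org&(L[...,2]>.072)&(L[...,2]<.1)&(L[...,0]<-.095)&(L[...,0]>-.17)&(abs(L[...,1])<.02)]
    print(n,len(H),np.percentile(H,[2,50,98],axis=0).round(4).tolist(),np.polyfit(H[:,0],H[:,2],1).round(3),np.polyfit(H[:,0],H[:,1],1).round(3))
th=.17; a=1.3
ctrl.gripper_to(.05)
ctrl.movep(tcp(th,a,back=-.05),ori(a,-1))
print(ctrl.move_l(tcp(th,a),rate=.06,force_limit=4)); o=ctrl.get_obs();print(o['t'],o['eef_pos'],tcp(th,a),o['wrist_force'].round(2))
from look import look; look('p7')
```

```text
top 122 [[-0.1431, -0.0111, 0.0763], [-0.1197, -0.0018, 0.0835], [-0.0959, 0.0079, 0.089]] [-0.16   0.065] [-0.004 -0.002]
scene 73 [[-0.1379, -0.0119, 0.075], [-0.1176, 0.0021, 0.0835], [-0.098, 0.013, 0.0909]] [-0.179  0.062] [0.007 0.003]
False
11.3 [ 0.43591475 -0.01829876  0.06256463] [ 0.43568582 -0.01844278  0.06221151] [-0.78  0.35  0.08]
```

View pics/p7.png

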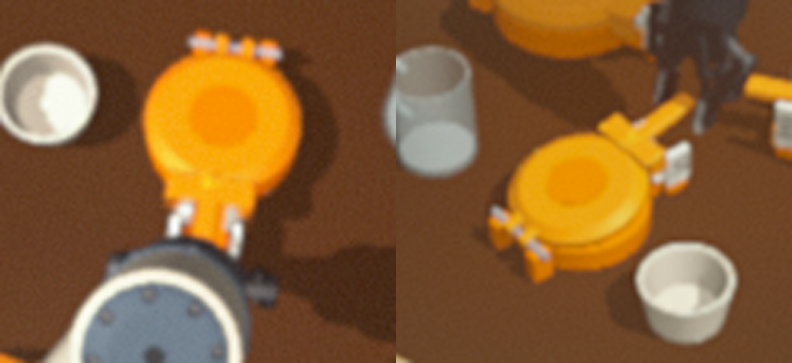

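The fingers straddle the front of the tongue at scene (685,100). Now I'll pinch and lift it along the arc, watching the force.

Run:
```python
from geo import *
from look import look
ctrl.gripper_to(.015); o=ctrl.get_obs();print(o['t'],o['gripper_width'],o['wrist_force'].round(2))
th0=.17; a0=1.3
for th in np.arange(.23,1.06,.06):
    a=a0+th-th0
    ctrl.move_l(tcp(th,a),ori(a,-1),rate=.06)
    o=ctrl.get_obs(); print(round(th,2),round(o['t'],1),o['wrist_force'].round(1),round(o['gripper_width'],4))
    if np.linalg.norm(o['wrist_force'])>9: print('STOP');break
look('p8')
```

```text
11.775 0.01912662097225534 [-1.02  1.13  1.12]
0.23 12.1 [-0.   1.1  0.2] 0.0187
0.29 12.5 [-1.4  0.8  0.6] 0.0187
0.35 12.8 [-0.5  0.7  0.9] 0.019
0.41 13.2 [-2.5  1.3  1. ] 0.0184
0.47 13.6 [-2.7  1.1  2. ] 0.0187
0.53 13.9 [-4.3  0.   3.1] 0.0184
0.59 14.3 [-4.5  0.4  4.2] 0.0186
0.65 14.6 [-4.8 -0.   4.4] 0.0188
0.71 15.0 [-4.   0.2  6.5] 0.0186
0.77 15.4 [-4.5 -0.1  6.2] 0.0187
0.83 15.7 [-6.6 -0.7  8. ] 0.0189
STOP
```

View pics/p8.png

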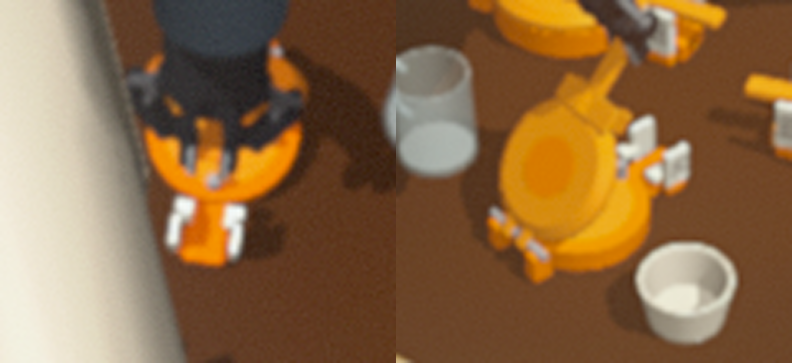

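The upper half is at about 0.83 rad. The reaction force is mostly compression along the tongue, so I'll release to relieve it, back off, and check the press position and upper angle.

```bash
cat > meas.py <<'E'
from h import *; from geo import *; import fit
def meas():
    shot('scene'); q,org,wh=fit.pts('scene')
    W_=q[wh&(q[...,2]>.035)&(q[...,2]<.065)&(abs(q[...,0]-.46)<.06)&(abs(q[...,1]+.026)<.06)]
    l,r=W_[W_[:,1]>-.024],W_[W_[:,1]<-.024]
    print('tabs',len(l),l.mean(0).round(4),len(r),r.mean(0).round(4))
    c,s=np.cos(YAW),np.sin(YAW); L=np.dstack([(q[...,:2]-P)@np.array([[c,-s],[s,c]]),q[...,2]])
    H=L[org&(L[...,2]>.07)&(L[...,2]<.3)&(abs(L[...,1])<.07)&(abs(L[...,0])<.2)]
    print('upper pts',len(H),'top',H[H[:,2].argmax()].round(3))
    d=np.hypot(H[:,0]-.075,H[:,2]-.034); k=d>.18; t=np.arctan2(H[k,2]-.034,.075-H[k,0]); print('angle',k.sum(),np.median(t).round(3),'max r',np.percentile(d,98).round(4))
if __name__=='__main__': meas()
E
python3 - <<'E'
from geo import *; from meas import meas
ctrl.gripper_to(.06); ctrl.hold(.2)
o=ctrl.get_obs(); print(o['wrist_force'].round(1))
a=1.3+.83-.17
print(ctrl.move_l(tcp(.83,a,back=-.06),rate=.1,force_limit=5))
ctrl.movep(W(-.22,0,.27),ori(np.pi/2,-1)); ctrl.gripper_to(0.0)
o=ctrl.get_obs(); print(o['t'],o['wrist_force'].round(1))
meas()
E
```

```text
[0.4 0.1 0.1]
False
18.8083 [-0.5 -0.4 -0.5]
tabs 64 [ 0.4805 -0.0029  0.0458] 80 [ 0.4748 -0.0487  0.0456]
upper pts 1272 top [-0.059  0.003  0.21 ]
angle 86 0.908 max r 0.2105
```

The press hasn't moved: the hinge brackets and tabs are at the same pixels in pictures 6 and 8. The upper half is at about 0.84 rad. Next I'll push it back with the closed fingers, following the tongue's lower end corner.

```bash
cat > push.py <<'E'
from geo import *
def pp(th,dx=0):
    # vertical finger, 11 mm half width, touching underside of tongue (h=5mm) from the front
    x,z=hpt(th,.225,.005); ztip=z-.025
    if th>np.pi/2: x-= .025*np.tan(th-np.pi/2)
    return W(x-.011+dx,0,ztip)
def run(ths):
    for th in ths:
        hit=ctrl.move_l(pp(th),rate=.07,force_limit=7)
        o=ctrl.get_obs(); print(round(th,2),round(o['t'],1),o['wrist_force'].round(1),hit)
        if hit: return False
    return True
E
python3 - <<'E'
from push import *; from look import look; from meas import meas
print(ctrl.move_l(pp(.84,-.04),rate=.15,force_limit=5))
run(np.arange(.84,1.5,.08))
look('p9'); meas()
E
```

```text
False
0.84 20.6 [-0.9  1.   1. ] False
0.92 21.0 [ 0.  -0.1  0.7] False
1.0 21.4 [-0.1 -0.4  0.6] False
1.08 21.8 [-0.3  0.5 -0.4] False
1.16 22.2 [ 0.6 -0.6 -0. ] False
1.24 22.7 [-0.3 -0.2 -0.5] False
1.32 23.1 [-0.5  0.6 -0.3] False
1.4 23.5 [0.5 0.8 0. ] False
1.48 23.9 [-0.7 -0.3 -0.5] False
tabs 61 [ 0.4797 -0.0017  0.0467] 78 [ 0.4731 -0.0493  0.0455]
upper pts 943 top [ 0.061 -0.037  0.294]
angle 84 1.548 max r 0.2214
```

View pics/p9.png

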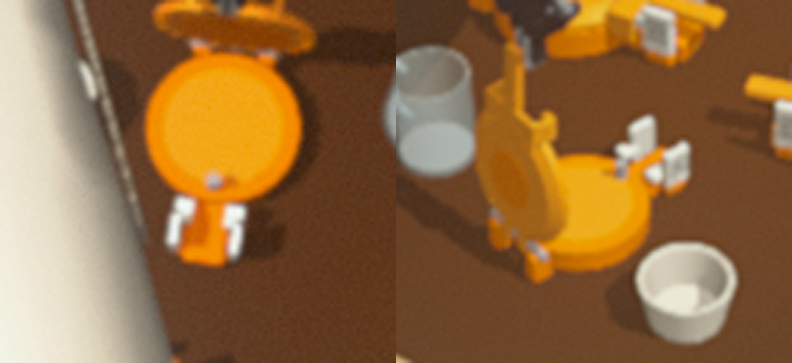

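The upper half is now nearly upright, tongue tip at scene (512,50), and the tabs and hinge haven't moved. I'll push the rest of the way, gently near the stop.

Run:
```python
from push import *; from meas import meas
run(np.arange(1.54,1.87,.08)); meas()
print('stop?',ctrl.move_l(pp(1.93),rate=.02,force_limit=2.5)); o=ctrl.get_obs(); print(o['t'],o['eef_pos'],pp(1.93),o['wrist_force'].round(1)); meas()
```

```text
1.54 24.4 [1.  0.3 0.3] False
1.62 24.8 [-0.1  0.6  0.1] False
1.7 25.1 [ 0.1 -0.5  0.5] False
1.78 25.5 [-1.6 -0.8  0.4] False
1.86 25.9 [-0.   0.6  0.2] False
tabs 62 [ 0.4789 -0.002   0.0458] 76 [ 0.4744 -0.0487  0.0463]
upper pts 515 top [0.147 0.001 0.251]
angle 57 1.911 max r 0.2212
stop? True
26.7 [ 0.69379088 -0.09136105  0.21701772] [ 0.69418764 -0.09137871  0.21788219] [-0.9 -0.4  1.5]
tabs 60 [ 0.48   -0.0027  0.0464] 82 [ 0.4749 -0.0483  0.046 ]
upper pts 439 top [0.159 0.004 0.245]
angle 52 1.972 max r 0.2238
```

The measured angle of 1.972, less the 0.07 surface offset, gives about 1.90 rad, which is the stop. I'll retreat, check once more and hand in.

Run:
```python
from push import *; from meas import meas; from look import look
ctrl.move_l(W(.0,0,.24),rate=.12); ctrl.move_l(W(-.2,0.05,.27),rate=.2); ctrl.hold(.3)
o=ctrl.get_obs(); print(o['t'],o['wrist_force'].round(1)); meas(); look('p10')
```

```text
29.5583 [ 0.2 -0.5  0.1]
tabs 63 [ 0.4801 -0.0021  0.0462] 84 [ 0.4751 -0.0489  0.0458]
upper pts 459 top [ 0.159 -0.002  0.245]
angle 55 1.973 max r 0.2248
```

View pics/p10.png

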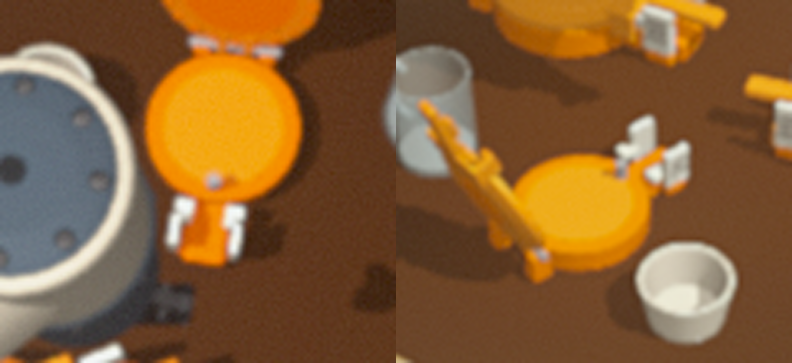

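The press is open and leaning on its stop. The tabs are out, and the press, ramekin and cup haven't moved.

```bash
python3 -c "
from cell import ctrl
ctrl.job_done()"
```

```text
the job is handed in; nothing more can be done
```

The small orange press is open and I've handed the job in; no verdict was reported. I squeezed both tabs until the upper half sprang up and let them go. I then lifted the tongue by a pinch to about 0.83 rad and pushed it back to its stop with the closed fingers.

**Last checks, after the arm had backed off:**
- **Upper half:** the camera puts it at about 1.90 rad, which is the stop.
- **Tabs:** both look fully out.
- **Press:** its tabs and hinge brackets show no visible shift from before the lift, and it stands flat.
- **Ramekin and cup:** both stand upright in the same place. I did not measure the pie tin, bottle, jar or spoon at the end; the arm did not work near them.
- **Contact and time:** the arm read no contact force, at about 30 s of the 64 s allowed.

**What disagreed or went less smoothly:**
- My first camera estimates of the press position differed by about 5 mm between the two views. The outline fit brought them to within about 1 mm, leaving a 2.7° difference in heading.
- The pinched lift built up about 10 N along the tongue, so I stopped it early and finished by pushing.

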